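Close the read dish and put it where its result sends it

TASK

The dish on the microscope stage has been read, but its lid stands up on one side: press the lid fully home, without cracking the dish, before you lift it from the stage. Then set it down gently and upright on a free part of the floor of the right container: a dish with growth (orange, with colonies) goes in the steel discard pan, a clear one (plain pale agar) in the white storage tray. Leave the other dish waiting on the warming plate and everything else where they are.

Things in the scene. Friction and masses are not known exactly. Their poses are not given: they have to be found in the camera images.
- microscope: white stereo microscope, fixed. Origin on the bench straight below the stage centre, +x towards its column, +z up, +y the side that faces the robot. Base 42 mm high, x -85 to 140 mm, y -75 to 75 mm. Column at x 105 mm, 25 mm thick, collar 48 mm. Focus knobs on the column 240 to 285 mm high, out to y +-45 mm. Eyepieces lean out over -x, 300 to 390 mm high. Both sides are open
- objective (a point): centre of the lower face of the black objective that hangs over the stage, 155 mm above the stage; it is 52 mm wide here, and the white head above it, from 38 mm higher, is 80 mm wide
- stage (a point): centre of the round stage plate (95 mm across), on its top face, 45 mm above the bench
- warmer: grey warming plate 140 x 240 mm, 45 mm high, fixed, at the far side; origin under its centre; the dish waiting for its turn stands on it, its lid up too: leave both alone
- dish_g: The dish with growth: orange agar with pale and brown colonies. Round plastic dish with a bluish clear press-on lid, 66 mm across, 30 mm high closed, 80 to 150 g; base up to 18 mm, lid 18 to 30 mm, flush with the base's side. Origin: centre of the flat underside, z up; +x points to the side where the lid stands up. Starts on the microscope stage or on the warming plate
- dish_c: The clear dish: plain pale straw-coloured agar, no colonies. Round plastic dish with a bluish clear press-on lid, 66 mm across, 30 mm high closed, 80 to 150 g; base up to 18 mm, lid 18 to 30 mm, flush with the base's side. Origin: centre of the flat underside, z up; +x points to the side where the lid stands up. Starts on the microscope stage or on the warming plate
- lid_g (a joint): how far the orange dish's lid stands up (rad): it tips about its rim at the dish's -x side; 0 is fully home, 0.08 to 0.14 at the start (+x edge 5 to 9 mm high). Tight fit, stays where it is left: pressing down takes about 9 N near the raised edge, 15 N at its middle, more beyond; then it stops dead, and 40 N would crack the dish
- lid_c (a joint): how far the pale dish's lid stands up (rad): it tips about its rim at the dish's -x side; 0 is fully home, 0.08 to 0.14 at the start (+x edge 5 to 9 mm high). Tight fit, stays where it is left: pressing down takes about 9 N near the raised edge, 15 N at its middle, more beyond; then it stops dead, and 40 N would crack the dish
- lid_g_high (a point): point on the top face of the orange dish's lid on its raised side, 22 mm from the lid's centre; 30 mm above the dish's underside when the lid is home
- lid_c_high (a point): point on the top face of the pale dish's lid on its raised side, 22 mm from the lid's centre; 30 mm above the dish's underside when the lid is home
- pan: steel discard pan with red side labels, fixed, 260 mm along its x, 170 mm along its y, walls 38 mm high and 3 mm thick, with bail handles 20 mm out at both ends; origin under its centre. An older orange dish stands in its +x half; its -x half is free
- pan_floor (a point): centre of the pan's inner floor, 3 mm above the bench, axes as the pan's
- tray: white storage tray with a blue rim, fixed, 260 mm along its x, 170 mm along its y, walls 32 mm high and 4 mm thick; origin under its centre. A pale dish stands in its +x half; its -x half is free
- tray_floor (a point): centre of the tray's inner floor, 4 mm above the bench, axes as the tray's
- dish_old: closed orange dish of the same size in the pan, origin at the centre of its underside; bystander, to be left where it is
- dish_kept: closed pale dish of the same size in the tray, origin at the centre of its underside; bystander, to be left where it is
- mag_1: black hand magnifier lying flat at the near left, 200 mm long, 19 mm thick, lens 98 mm wide at its +x end; origin near its middle; bystander, to be left where it is
- mag_2: another such magnifier, at the near right; bystander, to be left where it is
- flask: amber bottle, 66 mm across, 160 mm high, at the far left, origin under its centre; bystander, to be left where it is
- jar: glass jar with blue lid, 72 mm across, 85 mm high, at the right, origin under its centre; bystander, to be left where it is
- beaker: glass beaker, 70 mm across, 85 mm high, at the far right, origin under its centre; bystander, to be left where it is
Things that resemble listed ones, but are neither listed nor needed, are in the scene too. What is shaped like the dish_c but blue or purple is not meant. Leave any yellow look-alike of the dish_g alone.

How it is judged:
By the outcome, as a careful person would: the job done as asked, in the order asked, and still so for the second after the job is handed in, with the robot touching nothing.
It also fails if it takes over 70 s, if anything falls off the work surface, if the arm or the gripper's body presses on something with over 40 N, if the wrist force passes 120 N, or if a joint passes its speed limit or range.

ROBOT

A 6-joint arm with a two-finger parallel gripper is mounted at the origin on the work surface. World frame = base frame: x ahead of the robot, y to its left, z up, the work surface at z = 0. Lengths are in mm, angles in degrees, forces in N, time in s.
With the tool pointing down it reaches from about 350 to 850 mm from the base axis. Payload 8.1 kg.
Tool frame: the origin (TCP) lies at the very end of the fingers, on their centre line; the grasp point (between the pads) lies 19 mm behind it; z points along the fingers, y is the line along which they close (so a half turn about z gives the same grasp; the last joint's range is limited). The gripper opens to 85 mm and grips with 20 to 120 N. Pads are 22 mm wide; open, the fingers measure 114 mm over their backs; the gripper's body (76 mm by 85 mm) begins 54 mm behind the grasp point. The pads swing forward as they close: fully open they stand 13 mm farther back than shut.
Start: joints at [-72.674, 7.471, 85.268, -0, 87.261, -4.893], TCP at [226.912, -555.442, 203.792] pointing down, gripper open.
Joint ranges: [-169.43, 169.43], [-51.17, 129.36], [1.28, 143.12], [-76.62, 256.62], [0, 156.53], [-152.29, 152.29]. Speed limits (degrees/s): [136.94, 136.94, 159.86, 180, 180, 180].

INTERFACE

Orientations are given as [roll, pitch, yaw] about the fixed x, y, z axes, in that order (R = Rz(yaw) Ry(pitch) Rx(roll)).
In Python, from bench import sense, eyes, job, models gives the robot as it stands. The module is installed in compiled form; this text tells all that it offers.
- The arm moves only by the tool apply_moves, never from a script. Its argument "rows" is a list of rows, each a list of 6 numbers: the shift along the tool's x, y, z in mm, then the turn, a rotation vector about the tool's x, y, z in rad. In form: [[dx, dy, dz, rx, ry, rz], ...]. A call has exactly 5 rows; each row shifts and turns the commanded pose from where the row before left it, along the tool's axes as they then stand; what a row does not reach is not made up. A row lasts 1/8 s, in which the tool goes at most 62.5 mm and 10.7 degrees, less where a joint would pass 70% of its speed; a pose out of reach is approached as far as the arm can. A call is refused whole if a number of a shift passes 62.5 or a number of a turn 0.188, either way. A call with a gripper value outside its range is refused whole. "fingers" is the finger opening in mm, from 0 to 85.4, set as the call begins (left out, the last holds). The fingers move at their own pace and stop on an object; "grip_force" is the grip in N (left out, the last holds). Time passes only in rows, so rows that do not move let the fingers close, or fill a call up. It gives the time, the measured TCP pose, the force, the opening and the grip force at its end, in the units of the state.
- sense(): the state, without advancing time (a new reading comes with each control period).
- eyes.snapshot(name): name is "scene" or "top"; returns (picture, depth): 400x640x3 uint8, red, green, blue; 400x640 float32, mm along the optical axis (not along the pixel's ray), 0 where there is no reading.
- eyes.get_calibration(name): a dict with "intrinsics" (3x3 intrinsics, pixels), "R" (3x3) and "t" (3): a world point X has camera coordinates R X + t. Camera axes: x right, y down, z forward; pixel columns grow to the right and rows downward; lengths in mm; the calibration is good to about 2 mm. A picture is of the moment at which its call begins. get_calibration takes no time and is no camera call.
- job.hand_in(): hands the job in; it is judged then, once.
Trained networks look in the newest picture that a camera, given by its name, has taken for a name from the list of things; names that differ only in an ending like _2 or _b are one class to them, and where a whole thing is asked for, a point or a joint stands for the part that bears it (a point fixed in the world has none). Each returns a list of dicts, best first, with "confidence" (0 to 1); they miss things now and then, are a little off and sometimes report something else, mostly with a low value. They report only what shows in the picture. A call takes as long as a camera call. They do not tell look-alikes from the thing itself.
- models.boxes_of(name, camera): "xyz" ([x, y, z] in mm, in world coordinates, good to about 4 mm: the middle of the surface that is visible of it).
- models.cut_out(name, camera): "pixels" (400x640 bool, what is visible of it).
- models.place_of(name, camera): "xyz" ([x, y, z] in mm, in world coordinates, good to about 4 mm: a listed point, or the origin of a listed thing).
The state is a dict: "time": time; "joint_pos": joint angles; "qd": joint speeds; "joint_efforts": joint torques, N m; "tool_pos": TCP position; "tcp_rot": TCP orientation; "ft_force": force on the tool from outside, world axes, zero at the start; "wrist_torque": the same for the moment, N m; "finger_gap": finger opening in mm; "grip_force": force on a finger pad.
Only numpy, scipy, OpenCV 4.12 (cv2) and the standard library are available. Lean on these libraries where they do the work, as an engineer would, in place of code of your own. Each camera call takes 0.05 s, during which the arm holds its last target. There are 200 camera calls.

## Working session

There is one attempt and no reset: what is moved stays moved. The work goes in short steps, Python scripts to look and compute and a tool call to move; the robot and the scene stay as the last step left them, time stands still between calls to the robot, and variables do not carry over. Pictures are saved under pics/ and viewed, at most 10 in all, crops included, and the job is handed in when it is done.

Besides the shell and the picture viewer there is one more tool, called as name(argument=value, ...), one argument or row to a line, values as JSON. apply_moves: Moves the arm, as the interface text tells. Its arguments: {"type":"object","properties":{"rows":{"type":"array"},"fingers":{"type":"number"},"grip_force":{"type":"number"}},"required":["rows"]}

```bash
mkdir -p pics; cat > h.py <<'E'
from bench import sense, eyes, job, models
import numpy as np, cv2
def snap(cam,name=None):
    p,d=eyes.snapshot(cam)
    if name: cv2.imwrite(f'pics/{name}.png',p[:,:,::-1])
    return p,d
def world(cam,d,u,v):
    c=eyes.get_calibration(cam);K=c['intrinsics'];z=d[v,u]
    X=np.stack([(u-K[0,2])*z/K[0,0],(v-K[1,2])*z/K[1,1],z],-1)
    return (X-c['t'])@c['R']
def proj(cam,X):
    c=eyes.get_calibration(cam);x=c['R']@np.array(X,float)+c['t'];x=c['intrinsics']@x;return (x[:2]/x[2]).round(1)
E
python3 - <<'E'
from h import *
for cam in('scene','top'):
    p,d=snap(cam,cam+'0')
    print(cam,eyes.get_calibration(cam))
    for n in ['stage','objective','microscope','warmer','dish_g','dish_c','lid_g_high','lid_c_high','pan','pan_floor','tray','tray_floor','dish_old','dish_kept','flask','jar','beaker','mag_1']:
        for r in models.place_of(n,cam)[:4]:
            print(cam,n,np.round(r['xyz']),round(r['confidence'],2),proj(cam,r['xyz']))
print(sense())
E
```

```text
scene {'intrinsics': array([[368.19127706,   0.        , 312.27745723],
       [  0.        , 368.19127706, 200.38262291],
       [  0.        ,   0.        ,   1.        ]]), 'R': array([[ 0.6412113 ,  0.76708047, -0.02087151],
       [ 0.47083822, -0.41476508, -0.77864067],
       [-0.60593683,  0.48944609, -0.62712286]]), 't': array([-282.7791927 , -191.43077201, 1525.18331734])}
scene stage [554. -13.  48.] 0.74 [331.8 212.4]
scene stage [546. 326.   1.] 0.22 [398.5 181.2]
scene objective [551. -16. 202.] 0.62 [331.3 171.4]
scene warmer [785.  37.   3.] 0.87 [398.3 255.9]
scene warmer [612. 327.   4.] 0.17 [413.4 188.6]
scene dish_g [783.  42.  46.] 0.93 [400.9 244. ]
scene dish_g [558.  -9.  44.] 0.85 [333.8 213.5]
scene dish_g [ 444. -178.    2.] 0.74 [269.6 228.8]
scene dish_g [383.  91.   0.] 0.51 [321.3 186.9]
scene dish_c [783.  42.  46.] 0.93 [400.9 244. ]
scene dish_c [558.  -9.  44.] 0.85 [333.8 213.5]
scene dish_c [ 444. -178.    2.] 0.74 [269.6 228.8]
scene dish_c [383.  91.   0.] 0.51 [321.3 186.9]
scene lid_g_high [558.  10.  86.] 0.66 [338.3 200.6]
scene lid_g_high 
[... 2873 characters left out ...]
9.8 201.5]
{'time': 1.9, 'joint_pos': array([-7.26748877e+01,  7.47085286e+00,  8.52698216e+01, -6.75092897e-04,
        8.72627368e+01, -4.89166734e+00]), 'qd': array([ 0.09300022,  0.04663047,  0.04754197, -0.01237313, -0.01437267,
        0.01646892]), 'joint_efforts': array([-1.88247245e-04, -5.69302404e+01, -5.00852716e+01, -2.08771039e-04,
        1.19117769e-03, -7.48964317e-05]), 'tool_pos': array([ 226.89031215, -555.42214866,  203.77609221]), 'tcp_rot': array([-1.79996544e+02,  3.80987274e-04,  2.22168119e+01]), 'ft_force': array([0.43024823, 0.31496389, 0.14398221]), 'wrist_torque': array([-0.07735335, -0.02919026,  0.03676866]), 'grip_force': 0.0, 'finger_gap': 85.17603684643386}
```

```bash
python3 - <<'E'
from h import *
a=cv2.imread('pics/scene0.png'); b=cv2.imread('pics/top0.png')
c=cv2.resize(a[160:245,270:430],(800,425),interpolation=cv2.INTER_CUBIC); cv2.imwrite('pics/crop0.png',c)
E
```

```text
(no output)
```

View pics/scene0.png

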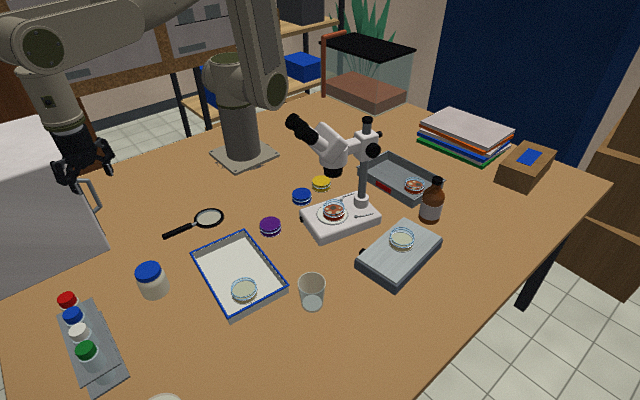

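View pics/top0.png

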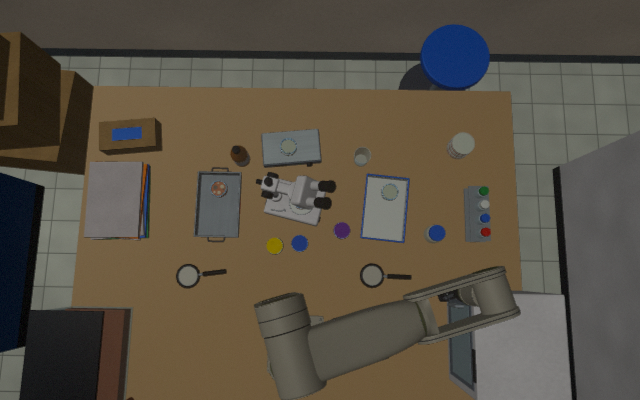

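View pics/crop0.png

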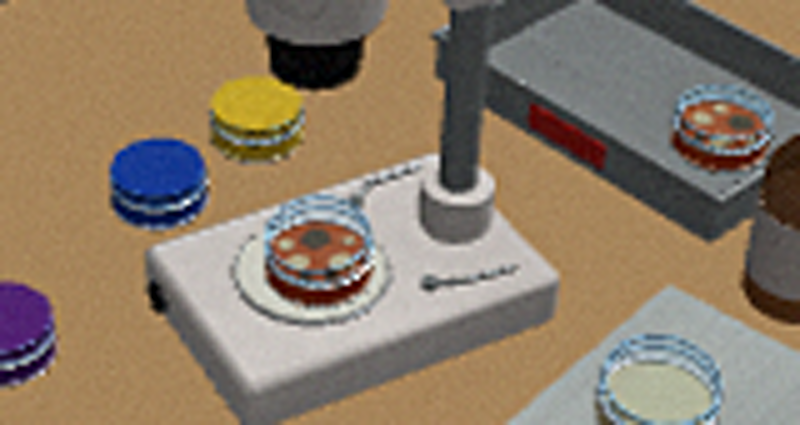

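The dish on the stage (scene px 333,212; crop px 320,250) is orange with colonies, so it is dish_g and goes to the steel pan (px 405,180). The pale dish on the warmer (px 401,238), the yellow (321,183), blue (301,196) and purple (269,226) look-alikes, and the old orange dish in the pan (414,186) stay where they are. Next I measure the microscope and pan yaw, and the lid's raised side.

```bash
python3 - <<'E'
from h import *
import collections
acc=collections.defaultdict(list)
for i in range(5):
    p,d=snap('scene')
    for n in ['dish_g','lid_g_high','stage','objective']:
        for r in models.place_of(n,'scene'):
            if np.hypot(r['xyz'][0]-556,r['xyz'][1]+10)<60: acc[n].append(r['xyz'])
for n in acc: print(n,len(acc[n]),np.round(np.mean(acc[n],0),1),np.round(np.std(acc[n],0),1))
v,u=np.mgrid[:400,:640]
for cam in('scene','top'):
    p,d=snap(cam); W=world(cam,d,u,v); ok=d>0
    def rect(n,m):
        P=W[m]; 
        if len(P)<20: return print(cam,n,len(P))
        r=cv2.minAreaRect(P[:,:2].astype(np.float32)); print(cam,n,len(P),np.round(r[0]),np.round(r[1]),round(r[2],1))
    X,Y,Z=W[...,0],W[...,1],W[...,2]
    near=ok&(abs(X-556)<180)&(abs(Y+10)<200)
    rect('base',near&(Z>36)&(Z<44))
    rect('stage',near&(Z>44)&(Z<49))
    rect('panwall',ok&(abs(X-544)<180)&(abs(Y-326)<120)&(Z>30)&(Z<40))
    rect('column',near&(Z>90)&(Z<180)&(Y>50))
    if cam=='scene':
        m=near&(Z>58)&(Z<95)&(np.hypot(X-556,Y+10)<45); P=W[m]; print(len(P),P.mean(0).round(),P.min(0).round(),P.max(0).round())
        T=P[P[:,2]>72]; print('top pts',len(T)); print(T[np.argsort(-T[:,2])][:25].round())
E
```

```text
dish_g 6 [562.7 -12.1  44.2] [3.5 1.5 2. ]
lid_g_high 5 [556.9   6.2  83.1] [1.  1.2 0.7]
stage 9 [555.1 -11.8  62.6] [ 3.4  7.1 52.5]
objective 6 [553.1 -15.7 176. ] [ 1.   1.  56.1]
scene base 1571 [603.  17.] [255. 267.] 90.0
scene stage 268 [621.  24.] [230. 239.] 0.1
scene panwall 438 [568. 316.] [199. 316.] 88.1
scene column 192 [584.  84.] [25. 20.] 45.9
348 [566. -18.  75.] [526. -47.  58.] [595.  17.  84.]
top pts 272
[[540.   4.  84.]
 [574.  14.  83.]
 [541.   7.  83.]
 [547.  14.  83.]
 [562.   9.  83.]
 [569.  -6.  83.]
 [581.   8.  83.]
 [572.  12.  83.]
 [542.   2.  83.]
 [552.  13.  83.]
 [534.   1.  83.]
 [569.  10.  82.]
 [568.  16.  82.]
 [562.  17.  82.]
 [547.  -7.  82.]
 [565.   6.  82.]
 [560.  15.  82.]
 [562.  -4.  82.]
 [551.  -2.  82.]
 [536.   3.  82.]
 [563.  12.  82.]
 [550.  12.  82.]
 [542.  11.  82.]
 [547.  10.  82.]
 [546. -14.  82.]]
top base 723 [572. -19.] [374. 323.] 10.1
top stage 301 [604.  17.] [265. 251.] 0.2
top panwall 414 [562. 323.] [196. 339.] 84.7
top column 8
```

```bash
python3 - <<'E'
from h import *
v,u=np.mgrid[:400,:640]
T=[]
for i in range(4):
    p,d=snap('scene'); W=world('scene',d,u,v); X,Y,Z=np.moveaxis(W,-1,0)
    T.append(W[(d>0)&(Z>72)&(Z<90)&(np.hypot(X-556,Y+10)<48)])
T=np.concatenate(T)
w=np.ones(len(T),bool)
for k in range(8):
    A=np.c_[T[:,:2]-[558,-12],np.ones(len(T))]
    c=np.linalg.lstsq(A[w],T[w,2],rcond=None)[0]; r=T[:,2]-A@c; w=abs(r)<2.5
print(c,w.sum(),len(T),r[w].std(),'az',np.degrees(np.arctan2(c[1],c[0])),'tilt',np.hypot(c[0],c[1]))
print('circle',cv2.minEnclosingCircle(T[w][:,:2].astype(np.float32)),T[w].mean(0), np.percentile(T[w],[1,99],axis=0).round(1))
# pan edges
for cam in('scene','top'):
    snap(cam)
    d=eyes.snapshot(cam)[1];W=world(cam,d,u,v);X,Y,Z=np.moveaxis(W,-1,0)
    for r in models.cut_out('pan',cam)[:2]:
        m=r['pixels']&(d>0)&(Z>30)&(Z<42)&(Y>200)
        if m.sum()<30: continue
        P=W[m];R=cv2.minAreaRect(P[:,:2].astype(np.float32));print(cam,r['confidence'],m.sum(),R)
E
```

```text
[-2.67036389e-02  1.32156074e-01  7.85603658e+01] 962 1082 1.241251470788844 az 101.42345315892841 tilt 0.1348269713383094
circle ((561.1338500976562, -13.901936531066895), 34.664207458496094) [561.48842821 -15.33894043  78.0259508 ] [[529.5 -45.2  73. ]
 [593.2  15.   83.3]]
scene 0.62 351 ((546.7171630859375, 324.12591552734375), (180.6266326904297, 267.9939270019531), 89.18852233886719)
top 0.83 278 ((544.30810546875, 325.3035888671875), (180.17323303222656, 270.1436462402344), 89.61510467529297)
```

apply_moves(
  rows=[
    [0,0,-30,0,0,0.18],
    [0,0,-40,0,0,0.18],
    [0,0,-40,0,0,0.18],
    [0,0,0,0,0,0.18],
    [0,0,0,0,0,0.18],
  ],
  fingers=0,
  grip_force=30,
)

```text
time: 4.38
tool_pos: [227.1, -555.8, 314.8]
tcp_rot: [179.9, -0.1, -29.7]
ft_force: [0.5, -0.7, 0.0]
finger_gap: -0.0
grip_force: 0.0
```

```bash
cat >> h.py <<'E'
from scipy.spatial.transform import Rotation as Ro, Slerp
def rows(wps,n,start=None):
    """wps: list of (pos,rpy); n rows each"""
    s=sense(); P=np.array(s['tool_pos']);Q=Ro.from_euler('xyz',s['tcp_rot'],degrees=True)
    out=[]
    for (p,e),k in zip(wps,n):
        T=Ro.from_euler('xyz',e,degrees=True);S=Slerp([0,1],Ro.concatenate([Q,T]));p=np.array(p,float);p0=P;q=Q
        for i in range(1,k+1):
            t=p0+(p-p0)*i/k;R=S(i/k)
            d=q.inv().apply(t-P);r=(q.inv()*R).as_rotvec()
            out.append([*d.round(1).tolist(),*r.round(3).tolist()]);P=t;q=R
        Q=T
    for i in range(0,len(out),5):print(out[i:i+5])
E
python3 -c "
from h import *
rows([([310,-300,320],[180,-15,0]),([450,5,240],[180,-40,0])],[8,12])"
```

```text
[[-6.8, -32.9, -0.7, 0.009, 0.032, -0.064], [-4.7, -33.3, -0.6, 0.009, 0.032, -0.064], [-2.5, -33.5, -0.4, 0.009, 0.032, -0.064], [-0.3, -33.6, -0.2, 0.009, 0.032, -0.064], [1.8, -33.6, 0.1, 0.009, 0.032, -0.064]]
[[4.0, -33.4, 0.5, 0.009, 0.032, -0.064], [6.1, -33.1, 1.0, 0.009, 0.032, -0.064], [8.2, -32.6, 1.5, 0.009, 0.032, -0.064], [9.5, -25.4, 9.5, -0.0, 0.036, 0.0], [9.2, -25.4, 9.8, 0.0, 0.036, 0.0]]
[[8.8, -25.4, 10.1, 0.0, 0.036, 0.0], [8.5, -25.4, 10.4, 0.0, 0.036, 0.0], [8.1, -25.4, 10.7, -0.0, 0.036, 0.0], [7.7, -25.4, 11.0, -0.0, 0.036, 0.0], [7.3, -25.4, 11.3, 0.0, 0.036, 0.0]]
[[6.9, -25.4, 11.6, 0.0, 0.036, 0.0], [6.4, -25.4, 11.8, -0.0, 0.036, 0.0], [6.0, -25.4, 12.0, 0.0, 0.036, 0.0], [5.6, -25.4, 12.2, -0.0, 0.036, 0.0], [5.1, -25.4, 12.4, -0.0, 0.036, 0.0]]
```

apply_moves(
  rows=[
    [-7,-33,-0.7,0.009,0.032,-0.064],
    [-4.7,-33,-0.6,0.009,0.032,-0.064],
    [-2.5,-33.5,-0.4,0.009,0.032,-0.064],
    [-0.3,-33.5,-0.2,0.009,0.032,-0.064],
    [2,-33.5,0,0.009,0.032,-0.064],
  ],
)

```text
time: 5.0
tool_pos: [278.1, -394.6, 317.7]
tcp_rot: [-178.9, -9.5, -10.9]
ft_force: [0.5, 0.6, -0.1]
finger_gap: -0.2
grip_force: 0.0
```

apply_moves(
  rows=[
    [4,-33.5,0.5,0.009,0.032,-0.064],
    [6,-33,1,0.009,0.032,-0.064],
    [8,-32.5,1.5,0.009,0.032,-0.064],
    [9.5,-25.4,9.5,0,0.036,0],
    [9,-25.4,10,0,0.036,0],
  ],
)

```text
time: 5.62
tool_pos: [331.7, -247.9, 306.6]
tcp_rot: [-179.8, -19.3, 0.1]
ft_force: [0.2, 0.6, -0.9]
finger_gap: -0.0
grip_force: 0.0
```

apply_moves(
  rows=[
    [9,-25.4,10,0,0.036,0],
    [8.5,-25.4,10.5,0,0.036,0],
    [8,-25.4,10.5,0,0.036,0],
    [7.5,-25.4,11,0,0.036,0],
    [7.5,-25.4,11.5,0,0.036,0],
  ],
)

```text
time: 6.25
tool_pos: [412.6, -137.0, 277.4]
tcp_rot: [-178.7, -28.3, 0.0]
ft_force: [0.8, -0.6, -0.4]
finger_gap: -0.3
grip_force: 0.0
```

apply_moves(
  rows=[
    [7,-25.4,11.5,0,0.036,0],
    [6.5,-25.4,12,0,0.036,0],
    [6,-25.4,12,0,0.036,0],
    [5.5,-25.4,12,0,0.036,0],
    [5,-25.4,12.5,0,0.036,0],
  ],
)

```text
time: 6.88
tool_pos: [506.0, -22.0, 247.9]
tcp_rot: [-177.8, -36.7, -0.3]
ft_force: [-9.7, -3.3, 3.0]
finger_gap: -0.2
grip_force: 4.7
```

```bash
python3 - <<'E'
from h import *
s=sense();print(s['joint_pos'].round(1),s['tool_pos'].round(1),s['tcp_rot'].round(1),s['ft_force'].round(1))
p,d=snap('scene');cv2.imwrite('pics/a.png',cv2.resize(p[80:260,200:440,::-1],(800,600),interpolation=cv2.INTER_CUBIC))
rows([([495,7,160],[180,-40,0]),([549,7,95],[180,-40,0])],[5,5])
E
```

```text
[-18.4 -51.1 133.5  14.4  63.7  68.7] [506.  -22.  247.9] [-177.8  -36.7   -0.3] [-9.7 -3.3  3. ]
[[-12.1, -4.7, 12.7, -0.008, 0.012, -0.001], [-12.2, -4.9, 12.5, -0.008, 0.012, -0.001], [-12.4, -5.0, 12.3, -0.008, 0.012, -0.001], [-12.5, -5.1, 12.2, -0.008, 0.012, -0.001], [-12.6, -5.2, 12.0, -0.008, 0.012, -0.001]]
[[-0.1, -0.0, 16.9, 0.0, 0.0, 0.0], [-0.1, -0.0, 16.9, 0.0, 0.0, 0.0], [-0.1, -0.0, 16.9, 0.0, 0.0, 0.0], [-0.1, -0.0, 16.9, 0.0, 0.0, 0.0], [-0.1, -0.0, 16.9, 0.0, 0.0, 0.0]]
```

View pics/a.png

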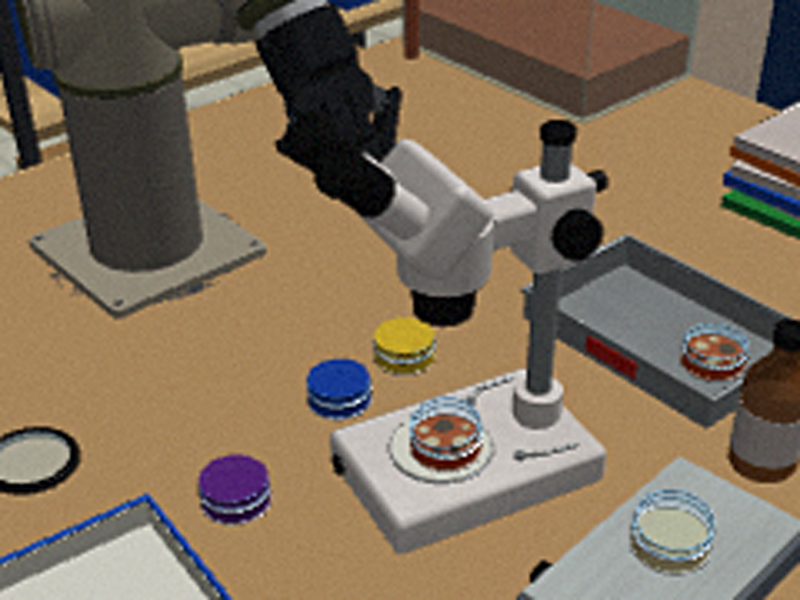

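The tool ran into its reach limit (j2 at −51°) and was pushed against the microscope head at about 10 N, seen at crop px (370,180). I'll back off the way it came. Then I'll enter under the objective from the open −y side at constant radius by turning joint 1.

apply_moves(
  rows=[
    [-8,10,-5,0,-0.01,0],
    [-10,20,-8,0,-0.036,0],
    [-10,25,-12,0,-0.036,0],
    [-10,25,-12,0,-0.036,0],
    [-10,25,-12,0,-0.036,0],
  ],
)

```text
time: 7.55
tool_pos: [443.6, -131.0, 259.6]
tcp_rot: [-178.0, -27.6, 0.2]
ft_force: [0.1, -0.5, -0.5]
finger_gap: 0.2
grip_force: 0.0
```

```bash
cat >> h.py <<'E'
def rad(r,az,z,tilt,off=0):
    a=np.radians(az);return ([r*np.cos(a),r*np.sin(a),z],[180,-tilt,az+off])
E
python3 - <<'E'
from h import *
s=sense();print(s['joint_pos'].round(1),s['tool_pos'].round(1),s['tcp_rot'].round(1),s['ft_force'].round(1))
rows([([430,-200,270],[180,-25,-20]),rad(560,-24,150,40),rad(557,-24,115,40)],[5,7,3])
p,d=snap('scene');v,u=np.mgrid[:400,:640];W=world('scene',d,u,v);X,Y,Z=np.moveaxis(W,-1,0)
m=(d>0)&(Z>215)&(Z<430)&(abs(X-556)<150)&(Y>-200)&(Y<150)&(p.min(-1)>110)
for a,b in((215,260),(260,300),(300,340),(340,430)):
    q=W[m&(Z>a)&(Z<b)]; print(a,len(q),q.min(0).round(),q.max(0).round()) if len(q) else 0
E
```

```text
[-38.9 -45.  125.7  19.   79.   50.2] [ 443.6 -131.   259.6] [-178.   -27.6    0.2] [ 0.1 -0.5 -0.5]
[[-1.5, 13.7, -3.6, -0.038, -0.008, 0.063], [-0.6, 13.9, -3.1, -0.038, -0.008, 0.063], [0.2, 14.0, -2.5, -0.038, -0.008, 0.063], [1.1, 14.0, -2.0, -0.038, -0.008, 0.063], [2.0, 14.0, -1.5, -0.038, -0.008, 0.063]]
[[3.9, -0.3, 20.7, -0.005, 0.037, 0.008], [3.1, -0.4, 20.9, -0.005, 0.037, 0.008], [2.3, -0.5, 21.0, -0.005, 0.037, 0.008], [1.6, -0.7, 21.0, -0.005, 0.037, 0.008], [0.8, -0.8, 21.1, -0.005, 0.037, 0.008]]
[[-0.0, -0.9, 21.1, -0.005, 0.037, 0.008], [-0.8, -1.0, 21.1, -0.005, 0.037, 0.008], [-8.3, -0.0, 8.3, 0.0, 0.0, 0.0], [-8.3, -0.0, 8.3, 0.0, 0.0, 0.0], [-8.3, -0.0, 8.3, 0.0, 0.0, 0.0]]
215 18 [586.  -9. 241.] [595.  11. 260.]
260 203 [ 434. -139.  261.] [611. 117. 300.]
300 445 [ 424. -140.  300.] [608. 114. 340.]
340 136 [505. -96. 340.] [601. -11. 374.]
```

apply_moves(
  rows=[
    [-1.5,14,-3.5,-0.038,-0.008,0.063],
    [-0.5,14,-3,-0.038,-0.008,0.063],
    [0,14,-2.5,-0.038,-0.008,0.063],
    [1,14,-2,-0.038,-0.008,0.063],
    [2,14,-1.5,-0.038,-0.008,0.063],
  ],
)

```text
time: 8.22
tool_pos: [430.4, -199.9, 269.5]
tcp_rot: [-180.0, -25.0, -20.1]
ft_force: [0.2, 0.5, -0.1]
finger_gap: -0.5
grip_force: 0.0
```

apply_moves(
  rows=[
    [4,0,21,-0.005,0.037,0.008],
    [3,-0.5,21,-0.005,0.037,0.008],
    [2.5,-0.5,21,-0.005,0.037,0.008],
    [1.5,-0.5,21,-0.005,0.037,0.008],
    [1,-1,21,-0.005,0.037,0.008],
  ],
)

```text
time: 8.85
tool_pos: [489.5, -219.5, 183.1]
tcp_rot: [180.0, -35.7, -22.6]
ft_force: [0.7, -0.0, 0.7]
finger_gap: 0.0
grip_force: 0.0
```

apply_moves(
  rows=[
    [0,-1,21,-0.005,0.037,0.008],
    [-1,-1,21,-0.005,0.037,0.008],
    [-8.5,0,8.5,0,0,0],
    [-8.5,0,8.5,0,0,0],
    [-8.5,0,8.5,0,0,0],
  ],
)

```text
time: 9.48
tool_pos: [509.6, -225.8, 113.3]
tcp_rot: [-179.9, -39.9, -23.7]
ft_force: [0.3, 0.3, -0.2]
finger_gap: -0.1
grip_force: 0.0
```

```bash
python3 - <<'E'
from h import *
s=sense();print(s['joint_pos'].round(1),s['tool_pos'].round(1),s['tcp_rot'].round(1),s['ft_force'].round(1),np.hypot(*s['tool_pos'][:2]))
E
```

```text
[-33.8 -36.1 141.   11.   36.2  73.3] [ 509.6 -225.8  113.3] [-179.9  -39.9  -23.7] [ 0.3  0.3 -0.2] 557.3528879513178
```

```bash
python3 - <<'E'
from h import *
rows([([505,-226,130],[180,-50,45]),([475,-75,115],[180,-50,45])],[10,5])
E
```

```text
[[0.8, 0.2, -1.5, 0.085, 0.015, -0.085], [0.8, 0.1, -1.5, 0.085, 0.015, -0.085], [0.8, 0.1, -1.5, 0.085, 0.015, -0.085], [0.8, 0.0, -1.5, 0.085, 0.015, -0.085], [0.8, -0.1, -1.5, 0.085, 0.015, -0.085]]
[[0.9, -0.1, -1.5, 0.085, 0.015, -0.085], [0.9, -0.2, -1.5, 0.085, 0.015, -0.085], [0.9, -0.2, -1.4, 0.085, 0.015, -0.085], [1.0, -0.2, -1.4, 0.085, 0.015, -0.085], [1.0, -0.3, -1.4, 0.085, 0.015, -0.085]]
[[8.7, -25.6, 15.0, 0.0, 0.0, 0.0], [8.7, -25.6, 15.0, 0.0, 0.0, 0.0], [8.7, -25.6, 15.0, 0.0, 0.0, 0.0], [8.7, -25.6, 15.0, 0.0, 0.0, 0.0], [8.7, -25.6, 15.0, 0.0, 0.0, 0.0]]
```

apply_moves(
  rows=[
    [1,0,-1.5,0.085,0.015,-0.085],
    [1,0,-1.5,0.085,0.015,-0.085],
    [1,0,-1.5,0.085,0.015,-0.085],
    [1,0,-1.5,0.085,0.015,-0.085],
    [1,0,-1.5,0.085,0.015,-0.085],
  ],
)

```text
time: 10.1
tool_pos: [506.9, -225.8, 119.6]
tcp_rot: [-177.3, -44.0, 6.4]
ft_force: [0.7, 0.2, -0.5]
finger_gap: 0.1
grip_force: 0.0
```

apply_moves(
  rows=[
    [1,0,-1.5,0.085,0.015,-0.085],
    [1,0,-1.5,0.085,0.015,-0.085],
    [1,0,-1.5,0.085,0.015,-0.085],
    [1,0,-1.5,0.085,0.015,-0.085],
    [1,0,-1.5,0.085,0.015,-0.085],
  ],
)

```text
time: 10.72
tool_pos: [505.1, -226.9, 127.7]
tcp_rot: [-178.6, -49.3, 41.5]
ft_force: [-0.2, -0.9, -0.2]
finger_gap: -0.1
grip_force: 0.0
```

```bash
python3 - <<'E'
from h import *
s=sense();print(s['joint_pos'].round(1),s['tool_pos'].round(1),s['tcp_rot'].round(1),s['ft_force'].round(1))
rows([([475,-75,115],[180,-50,45]),([562,12,100],[180,-50,45])],[5,5])
E
```

```text
[-61.9   7.5 108.8  47.4  83.7 -28.3] [ 505.1 -226.9  127.7] [-178.6  -49.3   41.5] [-0.2 -0.9 -0.2]
[[8.3, -26.4, 14.2, 0.004, 0.002, -0.008], [8.4, -26.3, 14.3, 0.004, 0.002, -0.008], [8.6, -26.1, 14.4, 0.004, 0.002, -0.008], [8.8, -26.0, 14.6, 0.004, 0.002, -0.008], [9.0, -25.9, 14.7, 0.004, 0.002, -0.008]]
[[13.5, -0.0, 20.8, 0.0, 0.0, 0.0], [13.5, 0.0, 20.8, 0.0, 0.0, 0.0], [13.5, 0.0, 20.8, 0.0, 0.0, 0.0], [13.5, -0.0, 20.8, 0.0, 0.0, 0.0], [13.5, -0.0, 20.8, 0.0, 0.0, 0.0]]
```

apply_moves(
  rows=[
    [8.5,-26,14.5,0,0,0],
    [8.5,-26,14.5,0,0,0],
    [8.5,-26,14.5,0,0,0],
    [9,-26,14.5,0,0,0],
    [9,-26,14.5,0,0,0],
  ],
)

```text
time: 11.35
tool_pos: [478.7, -73.3, 115.7]
tcp_rot: [-178.6, -49.3, 41.3]
ft_force: [0.4, 0.8, -0.1]
finger_gap: 0.1
grip_force: 0.0
```

apply_moves(
  rows=[
    [0,0,0,0,0,0],
    [0,0,0,0,0,0],
    [0,0,0,0,0,0],
    [0,0,0,0,0,0],
    [0,0,0,0,0,0],
  ],
)

```text
time: 11.98
tool_pos: [478.8, -74.1, 115.7]
tcp_rot: [-178.5, -49.3, 41.3]
ft_force: [-0.0, -0.2, 0.5]
finger_gap: -0.2
grip_force: 0.0
```

```bash
python3 - <<'E'
from h import *
s=sense();print(s['joint_pos'].round(1),s['tool_pos'].round(1),s['tcp_rot'].round(1),s['ft_force'].round(1))
rows([([562,12,98],[180,-50,45])],[5])
E
```

```text
[-54.4 -13.6 130.5  50.2  78.2 -24.1] [478.8 -74.1 115.7] [-178.5  -49.3   41.3] [-0.  -0.2  0.5]
[[12.9, -1.4, 20.4, 0.005, 0.002, -0.008], [12.8, -1.2, 20.5, 0.005, 0.002, -0.008], [12.8, -1.0, 20.5, 0.005, 0.002, -0.008], [12.8, -0.8, 20.6, 0.005, 0.002, -0.008], [12.7, -0.6, 20.6, 0.005, 0.002, -0.008]]
```

apply_moves(
  rows=[
    [13,-1.5,20.5,0.005,0.002,-0.008],
    [13,-1,20.5,0.005,0.002,-0.008],
    [13,-1,20.5,0.005,0.002,-0.008],
    [12.5,-1,20.5,0.005,0.002,-0.008],
    [12.5,-0.5,20.5,0.005,0.002,-0.008],
  ],
)

```text
time: 12.6
tool_pos: [562.5, 12.8, 97.8]
tcp_rot: [-179.7, -49.9, 44.8]
ft_force: [-1.1, 0.4, 0.2]
finger_gap: -0.3
grip_force: 0.0
```

```bash
python3 - <<'E'
from h import *
s=sense();print(s['joint_pos'].round(1),s['tool_pos'].round(1),s['tcp_rot'].round(1),s['ft_force'].round(1))
p,d=snap('scene');cv2.imwrite('pics/b.png',cv2.resize(p[120:250,250:420,::-1],(784,600),interpolation=cv2.INTER_CUBIC))
E
```

```text
[-37.   -7.  127.5  56.5  65.4 -19.9] [562.5  12.8  97.8] [-179.7  -49.9   44.8] [-1.1  0.4  0.2]
```

View pics/b.png

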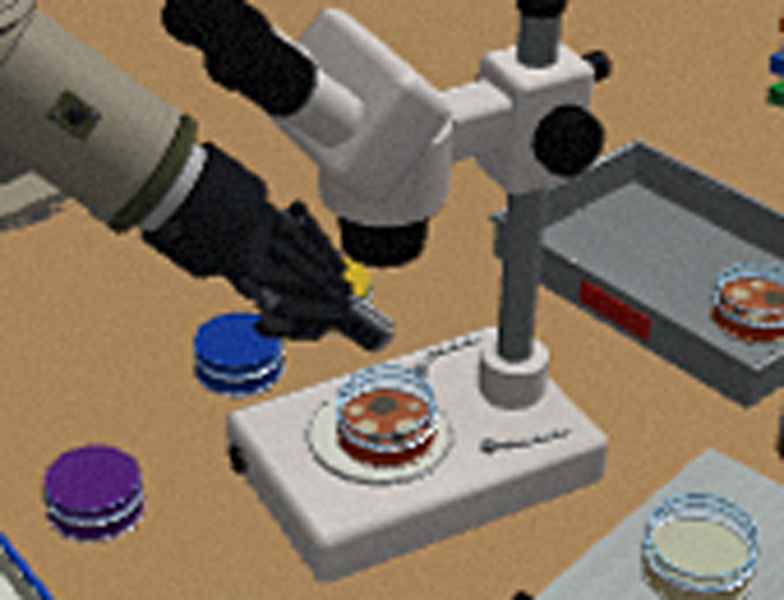

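The closed fingertips (crop px 385,335) hang above the lid (crop px 387,385), clear of the objective. I'll check the tip position with depth.

```bash
python3 - <<'E'
from h import *
p,d=snap('scene');v,u=np.mgrid[:400,:640];W=world('scene',d,u,v)
X,Y,Z=np.moveaxis(W,-1,0)
print('tcp px',proj('scene',[562.5,12.8,97.8]))
m=(d>0)&(u>318)&(u<342)&(v>182)&(v<203)&(Z>84)&(Z<150)
R=Ro.from_euler('xyz',[-179.7,-49.9,44.8],degrees=True)
L=R.inv().apply(W[m]-[562.5,12.8,97.8])
o=np.argsort(-L[:,2])
for i in o[:22]: print(u[m][i],v[m][i],W[m][i].round(),L[i].round())
E
```

```text
tcp px [340.2 197.8]
339 200 [556.  14.  84.] [-13.  -6.   6.]
337 199 [548.  13.  84.] [-17. -10.   1.]
334 194 [552.  -3. 114.] [  0.   4. -25.]
335 193 [555.  -3. 120.] [  7.   6. -27.]
332 195 [549.  -9. 112.] [ -5.   6. -28.]
333 194 [551.  -7. 116.] [ -0.   6. -29.]
335 192 [555.  -3. 124.] [  9.   6. -29.]
335 191 [551.   1. 124.] [  9.   1. -29.]
331 196 [549. -13. 110.] [ -8.   9. -29.]
335 190 [549.   3. 125.] [ 10.  -3. -30.]
334 193 [556.  -7. 122.] [  7.   9. -30.]
335 189 [547.   4. 127.] [ 12.  -5. -32.]
333 193 [554.  -9. 122.] [  5.   9. -33.]
334 192 [556.  -7. 126.] [  9.   9. -33.]
334 191 [552.  -4. 126.] [ 10.   4. -33.]
331 195 [551. -15. 116.] [ -4.  12. -33.]
333 192 [551.  -7. 124.] [  5.   6. -34.]
332 194 [554. -14. 121.] [  2.  13. -34.]
334 189 [546.   1. 128.] [ 10.  -4. -34.]
334 190 [551.  -4. 130.] [ 12.   4. -35.]
331 194 [552. -16. 121.] [ -0.  12. -36.]
333 191 [551.  -7. 128.] [  8.   6. -36.]
```

apply_moves(
  rows=[
    [4,0,4.5,0,0,0],
    [-1.5,0,1.3,0,0,0],
    [-1.5,0,1.3,0,0,0],
    [0,0,0,0,0,0],
    [0,0,0,0,0,0],
  ],
)

```text
time: 13.32
tool_pos: [566.1, 16.4, 94.2]
tcp_rot: [-179.7, -49.9, 44.8]
ft_force: [1.1, -0.0, -0.1]
finger_gap: 0.1
grip_force: 0.0
```

apply_moves(
  rows=[
    [-0.8,0,0.6,0,0,0],
    [-0.8,0,0.6,0,0,0],
    [-0.8,0,0.6,0,0,0],
    [0,0,0,0,0,0],
    [0,0,0,0,0,0],
  ],
)

```text
time: 13.95
tool_pos: [566.0, 16.6, 91.2]
tcp_rot: [-179.7, -49.9, 44.8]
ft_force: [1.1, -1.1, 0.0]
finger_gap: -0.0
grip_force: 0.0
```

apply_moves(
  rows=[
    [-0.8,0,0.6,0,0,0],
    [-0.8,0,0.6,0,0,0],
    [0,0,0,0,0,0],
    [0,0,0,0,0,0],
    [0,0,0,0,0,0],
  ],
)

```text
time: 14.58
tool_pos: [566.0, 16.5, 89.2]
tcp_rot: [-179.7, -49.9, 44.8]
ft_force: [-0.1, 0.2, -0.3]
finger_gap: 0.3
grip_force: 0.0
```

apply_moves(
  rows=[
    [-0.8,0,0.6,0,0,0],
    [-0.8,0,0.6,0,0,0],
    [0,0,0,0,0,0],
    [0,0,0,0,0,0],
    [0,0,0,0,0,0],
  ],
)

```text
time: 15.2
tool_pos: [565.9, 16.3, 87.2]
tcp_rot: [-179.7, -49.9, 44.8]
ft_force: [-0.0, 0.2, 0.5]
finger_gap: 0.4
grip_force: 0.0
```

apply_moves(
  rows=[
    [-0.8,0,0.6,0,0,0],
    [-0.8,0,0.6,0,0,0],
    [0,0,0,0,0,0],
    [0,0,0,0,0,0],
    [0,0,0,0,0,0],
  ],
)

```text
time: 15.82
tool_pos: [565.8, 16.3, 85.2]
tcp_rot: [-179.7, -49.9, 44.8]
ft_force: [-0.3, -0.4, 0.2]
finger_gap: -0.0
grip_force: 0.0
```

```bash
python3 - <<'E'
from h import *
p,d=snap('scene');cv2.imwrite('pics/c.png',cv2.resize(p[170:230,300:380,::-1],(800,600),interpolation=cv2.INTER_CUBIC))
s=sense();print(s['tool_pos'],s['ft_force'],proj('scene',s['tool_pos']))
E
```

```text
[565.80891978  16.27356497  85.22929763] [-0.14751935  0.48137415  1.0020302 ] [341.7 201. ]
```

View pics/c.png

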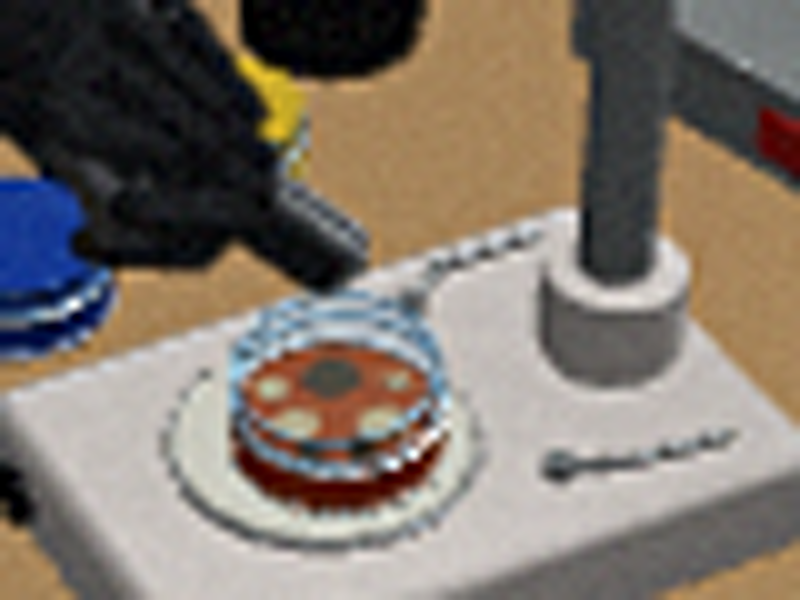

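apply_moves(
  rows=[
    [2,0,2.3,0,0,0],
    [2,0,2.3,0,0,0],
    [-0.8,0,0.6,0,0,0],
    [-0.8,0,0.6,0,0,0],
    [0,0,0,0,0,0],
  ],
)

```text
time: 16.5
tool_pos: [569.9, 20.6, 83.1]
tcp_rot: [-179.7, -49.9, 44.8]
ft_force: [0.2, 0.7, -0.5]
finger_gap: 0.4
grip_force: 0.0
```

apply_moves(
  rows=[
    [-0.8,0,0.6,0,0,0],
    [-0.8,0,0.6,0,0,0],
    [0,0,0,0,0,0],
    [0,0,0,0,0,0],
    [0,0,0,0,0,0],
  ],
)

```text
time: 17.12
tool_pos: [570.0, 20.4, 81.3]
tcp_rot: [-179.7, -49.9, 44.8]
ft_force: [-0.8, 0.1, 0.7]
finger_gap: 0.1
grip_force: 0.0
```

apply_moves(
  rows=[
    [-0.8,0,0.6,0,0,0],
    [-0.8,0,0.6,0,0,0],
    [0,0,0,0,0,0],
    [0,0,0,0,0,0],
    [0,0,0,0,0,0],
  ],
)

```text
time: 17.75
tool_pos: [569.9, 20.4, 79.3]
tcp_rot: [-179.7, -49.9, 44.8]
ft_force: [1.2, -0.3, 0.6]
finger_gap: -0.1
grip_force: 0.0
```

apply_moves(
  rows=[
    [-0.8,0,0.6,0,0,0],
    [-0.8,0,0.6,0,0,0],
    [0,0,0,0,0,0],
    [0,0,0,0,0,0],
    [0,0,0,0,0,0],
  ],
)

```text
time: 18.38
tool_pos: [569.8, 20.3, 77.3]
tcp_rot: [-179.7, -49.9, 44.8]
ft_force: [-0.5, 0.2, -0.1]
finger_gap: 0.0
grip_force: 0.0
```

apply_moves(
  rows=[
    [-0.8,0,0.6,0,0,0],
    [-0.8,0,0.6,0,0,0],
    [0,0,0,0,0,0],
    [0,0,0,0,0,0],
    [0,0,0,0,0,0],
  ],
)

```text
time: 19.0
tool_pos: [569.7, 20.2, 75.3]
tcp_rot: [-179.7, -49.9, 44.8]
ft_force: [-0.2, -0.1, 1.1]
finger_gap: -0.1
grip_force: 0.0
```

```bash
python3 - <<'E'
from h import *
s=sense();T=s['tool_pos'];R=Ro.from_euler('xyz',s['tcp_rot'],degrees=True)
p,d=snap('scene');v,u=np.mgrid[:400,:640];W=world('scene',d,u,v);Z=W[...,2]
cv2.imwrite('pics/e.png',cv2.resize(p[170:230,300:380,::-1],(800,600),interpolation=cv2.INTER_NEAREST))
m=(d>0)&(p.max(-1)<75)&(u>315)&(u<345)&(v>180)&(v<208)&(Z>70)&(Z<150)
L=R.inv().apply(W[m]-T);o=np.argsort(-L[:,2])
for i in o[:16]: print(u[m][i],v[m][i],W[m][i].round(),L[i].round())
for k in(0,-10,-20,-30): print(k,proj('scene',T+R.apply([0,0,k])),proj('scene',T+R.apply([-11,0,k])))
E
```

```text
334 207 [565. -14.  77.] [-17.  21. -23.]
333 206 [560. -15.  79.] [-17.  18. -26.]
332 206 [559. -18.  80.] [-19.  20. -29.]
331 207 [561. -24.  80.] [-20.  25. -31.]
334 201 [556.  -7.  92.] [ -6.   9. -33.]
337 198 [562.   0. 103.] [  8.   8. -33.]
335 200 [559.  -6.  97.] [  0.  11. -34.]
336 199 [562.  -4. 102.] [  5.  12. -34.]
336 198 [559.  -1. 102.] [  6.   7. -35.]
333 201 [556. -11.  94.] [ -7.  12. -36.]
334 200 [558.  -9.  98.] [ -1.  13. -37.]
336 197 [560.  -3. 107.] [ 10.   9. -38.]
335 199 [563.  -9. 105.] [  6.  16. -39.]
333 200 [556. -12.  98.] [ -3.  13. -39.]
332 201 [555. -14.  95.] [ -7.  14. -39.]
333 199 [554.  -9.  99.] [ -2.   9. -40.]
0 [343.4 203.5] [341.  205.5]
-10 [340.9 201.8] [338.6 203.8]
-20 [338.5 200.1] [336.2 202.1]
-30 [336.1 198.4] [333.7 200.4]
```

View pics/e.png

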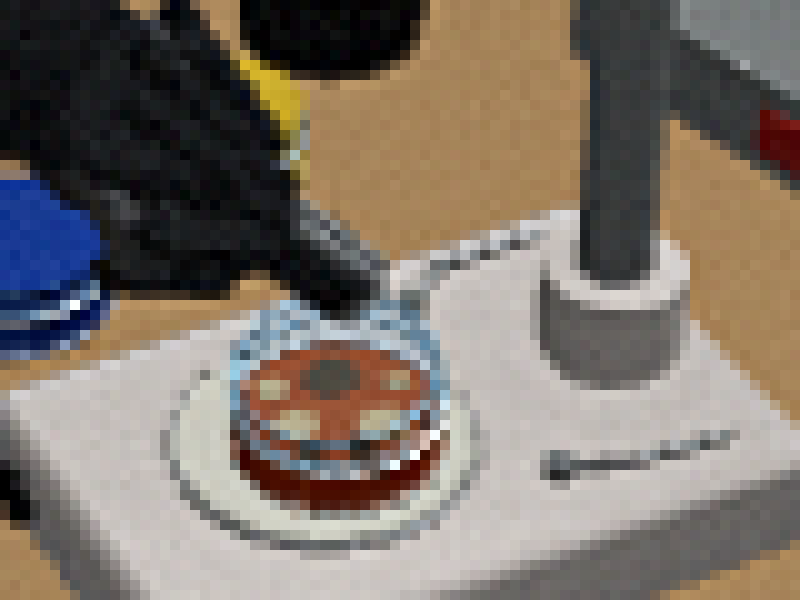

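Tip (crop px 350,310) is now just above the lid's raised rim; the real finger ends lie about 25 mm behind the nominal TCP. Continuing down in small steps.

apply_moves(
  rows=[
    [-0.8,0,0.6,0,0,0],
    [-0.8,0,0.6,0,0,0],
    [0,0,0,0,0,0],
    [0,0,0,0,0,0],
    [0,0,0,0,0,0],
  ],
)

```text
time: 19.68
tool_pos: [569.6, 20.1, 73.3]
tcp_rot: [-179.7, -49.9, 44.8]
ft_force: [0.3, -0.7, 0.2]
finger_gap: 0.2
grip_force: 0.0
```

apply_moves(
  rows=[
    [-0.8,0,0.6,0,0,0],
    [-0.8,0,0.6,0,0,0],
    [0,0,0,0,0,0],
    [0,0,0,0,0,0],
    [0,0,0,0,0,0],
  ],
)

```text
time: 20.3
tool_pos: [569.5, 20.1, 71.3]
tcp_rot: [-179.7, -49.9, 44.8]
ft_force: [-0.5, -0.3, 0.4]
finger_gap: -0.2
grip_force: 0.0
```

apply_moves(
  rows=[
    [-0.8,0,0.6,0,0,0],
    [0,0,0,0,0,0],
    [0,0,0,0,0,0],
    [0,0,0,0,0,0],
    [0,0,0,0,0,0],
  ],
)

```text
time: 20.92
tool_pos: [569.7, 20.0, 70.6]
tcp_rot: [-179.8, -49.9, 44.9]
ft_force: [-0.1, 0.1, 5.2]
finger_gap: -0.0
grip_force: 2.2
```

apply_moves(
  rows=[
    [-0.8,0,0.6,0,0,0],
    [0,0,0,0,0,0],
    [0,0,0,0,0,0],
    [0,0,0,0,0,0],
    [0,0,0,0,0,0],
  ],
)

```text
time: 21.55
tool_pos: [569.8, 20.1, 70.2]
tcp_rot: [-179.8, -50.0, 44.9]
ft_force: [-2.3, 1.7, 8.9]
finger_gap: 0.2
grip_force: 4.3
```

apply_moves(
  rows=[
    [-0.8,0,0.6,0,0,0],
    [0,0,0,0,0,0],
    [0,0,0,0,0,0],
    [0,0,0,0,0,0],
    [0,0,0,0,0,0],
  ],
)

```text
time: 22.18
tool_pos: [569.7, 20.4, 69.2]
tcp_rot: [-179.7, -50.0, 44.9]
ft_force: [-3.7, 1.7, 9.8]
finger_gap: -0.2
grip_force: 4.7
```

apply_moves(
  rows=[
    [-0.8,0,0.6,0,0,0],
    [0,0,0,0,0,0],
    [0,0,0,0,0,0],
    [0,0,0,0,0,0],
    [0,0,0,0,0,0],
  ],
)

```text
time: 22.8
tool_pos: [569.6, 20.6, 68.3]
tcp_rot: [-179.7, -50.0, 44.9]
ft_force: [-4.3, 3.3, 9.7]
finger_gap: -0.1
grip_force: 4.8
```

apply_moves(
  rows=[
    [-0.8,0,0.6,0,0,0],
    [-0.4,0,0.3,0,0,0],
    [0,0,0,0,0,0],
    [0,0,0,0,0,0],
    [0,0,0,0,0,0],
  ],
)

```text
time: 23.42
tool_pos: [569.4, 21.0, 66.9]
tcp_rot: [-179.7, -50.0, 44.9]
ft_force: [-2.6, 5.4, 10.9]
finger_gap: -0.0
grip_force: 5.2
```

apply_moves(
  rows=[
    [-0.8,0,0.6,0,0,0],
    [0,0,0,0,0,0],
    [0,0,0,0,0,0],
    [0,0,0,0,0,0],
    [0,0,0,0,0,0],
  ],
)

```text
time: 24.05
tool_pos: [569.3, 21.2, 66.0]
tcp_rot: [-179.6, -50.1, 44.9]
ft_force: [-2.8, 6.4, 11.0]
finger_gap: -0.1
grip_force: 5.2
```

apply_moves(
  rows=[
    [-0.8,0,0.6,0,0,0],
    [0,0,0,0,0,0],
    [0,0,0,0,0,0],
    [0,0,0,0,0,0],
    [0,0,0,0,0,0],
  ],
)

```text
time: 24.68
tool_pos: [569.2, 21.5, 65.0]
tcp_rot: [-179.6, -50.1, 44.9]
ft_force: [-2.2, 6.8, 10.7]
finger_gap: -0.1
grip_force: 5.4
```

apply_moves(
  rows=[
    [-0.8,0,0.6,0,0,0],
    [0,0,0,0,0,0],
    [0,0,0,0,0,0],
    [0,0,0,0,0,0],
    [0,0,0,0,0,0],
  ],
)

```text
time: 25.3
tool_pos: [569.2, 21.5, 64.1]
tcp_rot: [-179.6, -50.1, 44.9]
ft_force: [-1.2, 7.5, 11.4]
finger_gap: -0.4
grip_force: 5.6
```

apply_moves(
  rows=[
    [-0.8,0,0.6,0,0,0],
    [0,0,0,0,0,0],
    [0,0,0,0,0,0],
    [0,0,0,0,0,0],
    [0,0,0,0,0,0],
  ],
)

```text
time: 25.92
tool_pos: [569.2, 21.6, 63.3]
tcp_rot: [-179.6, -50.1, 44.9]
ft_force: [-2.2, 8.2, 13.5]
finger_gap: -0.0
grip_force: 6.6
```

apply_moves(
  rows=[
    [-0.6,0,0.5,0,0,0],
    [0,0,0,0,0,0],
    [0,0,0,0,0,0],
    [0,0,0,0,0,0],
    [0,0,0,0,0,0],
  ],
)

```text
time: 26.55
tool_pos: [569.4, 21.7, 63.1]
tcp_rot: [-179.6, -50.2, 44.9]
ft_force: [-6.1, 7.0, 17.6]
finger_gap: 0.0
grip_force: 8.8
```

apply_moves(
  rows=[
    [-0.6,0,0.5,0,0,0],
    [0,0,0,0,0,0],
    [0,0,0,0,0,0],
    [0,0,0,0,0,0],
    [0,0,0,0,0,0],
  ],
)

```text
time: 27.18
tool_pos: [569.6, 21.8, 62.9]
tcp_rot: [-179.6, -50.2, 45.0]
ft_force: [-7.9, 6.9, 21.0]
finger_gap: 0.0
grip_force: 10.9
```

Force climbs with no travel: the lid is home. Back off, open, and check.

apply_moves(
  rows=[
    [3,0,-2.5,0,0,0],
    [6,0,-5,0,0,0],
    [0,0,-20,0,0,0],
    [0,0,-25,0,0,0],
    [0,0,-25,0,0,0],
  ],
  fingers=85,
)

```text
time: 27.8
tool_pos: [530.7, -18.6, 117.2]
tcp_rot: [-179.7, -49.9, 44.8]
ft_force: [0.8, -0.3, -0.5]
finger_gap: 84.9
grip_force: 0.0
```

```bash
python3 - <<'E'
from h import *
v,u=np.mgrid[:400,:640]
T=[]
for i in range(3):
    p,d=snap('scene'); W=world('scene',d,u,v); X,Y,Z=np.moveaxis(W,-1,0)
    T.append(W[(d>0)&(Z>69)&(Z<90)&(np.hypot(X-560,Y+12)<46)])
T=np.concatenate(T); w=np.ones(len(T),bool)
for k in range(8):
    A=np.c_[T[:,:2]-[558,-12],np.ones(len(T))]
    c=np.linalg.lstsq(A[w],T[w,2],rcond=None)[0]; r=T[:,2]-A@c; w=abs(r)<2.5
print(c,w.sum(),len(T),r[w].std())
print('circle',cv2.minEnclosingCircle(T[w][:,:2].astype(np.float32)), np.percentile(T[w],[1,99],axis=0).round(1))
s=sense();P=s['tool_pos'];R=Ro.from_euler('xyz',s['tcp_rot'],degrees=True);print(P,s['tcp_rot'],s['finger_gap'],s['ft_force'])
m=(d>0)&(p.max(-1)<90)&(u>290)&(u<345)&(v>165)&(v<212)&(Z>70)&(Z<200)
L=R.inv().apply(W[m]-P)
for lo,hi in((20,70),(-70,-20)):
    q=(L[:,1]>lo)&(L[:,1]<hi)&(abs(L[:,0])<25); l=L[q];o=np.argsort(-l[:,2])[:10];print(l[o].round(0).tolist())
for k in(0,-20,-40): print(k,[proj('scene',P+R.apply([0,y,k])).tolist() for y in(-43,43)])
cv2.imwrite('pics/f.png',cv2.resize(p[160:235,280:380,::-1],(800,600),interpolation=cv2.INTER_CUBIC))
E
```

```text
[ 2.91837251e-04 -6.16383712e-03  7.36265924e+01] 652 736 1.201924611255671
circle ((559.8524169921875, -14.61635684967041), 34.759883880615234) [[529.7 -44.8  71.3]
 [592.1  17.5  76. ]]
[531.83479017 -19.60019516 117.71743621] [-179.91954138  -49.88570807   44.86026573] 85.14613722109036 [ 0.42907645  0.44173645 -0.03848728]
[[-20.0, 20.0, 44.0], [-21.0, 23.0, 41.0], [-3.0, 47.0, -42.0], [2.0, 47.0, -42.0], [-6.0, 49.0, -43.0], [-4.0, 48.0, -45.0], [6.0, 49.0, -45.0], [1.0, 50.0, -45.0], [-7.0, 51.0, -46.0], [11.0, 45.0, -46.0]]
[[-8.0, -42.0, -44.0], [1.0, -42.0, -44.0], [7.0, -42.0, -44.0], [-2.0, -40.0, -45.0], [-2.0, -44.0, -45.0], [-11.0, -42.0, -46.0], [4.0, -43.0, -46.0], [10.0, -41.0, -47.0], [-4.0, -40.0, -47.0], [-10.0, -46.0, -47.0]]
0 [[326.5, 183.9], [324.8, 201.2]]
-20 [[321.6, 180.4], [319.6, 197.6]]
-40 [[316.7, 176.9], [314.3, 193.9]]
```

View pics/f.png

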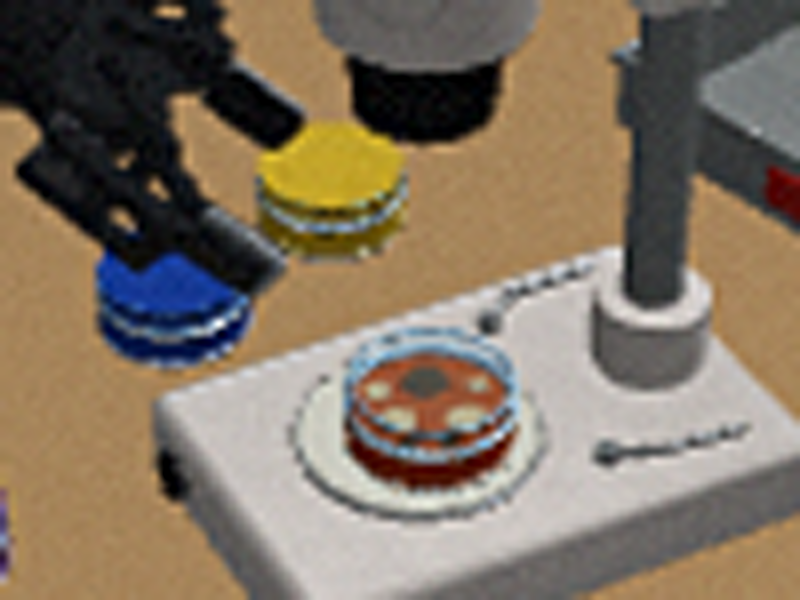

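Lid is flat now (fitted tilt 0.006, top at ~74 mm) and the dish is at (560,−14.5). In the picture the open finger ends are at crop px (290,110) and (270,280), about 40 mm behind the nominal TCP. I'll grasp with that offset.

```bash
python3 - <<'E'
from h import *
rows([([550,-24,83],[180,-40,45]),([583,9,28],[180,-40,45])],[5,5])
E
```

```text
[[-4.1, 3.2, 6.0, 0.0, -0.035, -0.0], [-3.8, 3.2, 6.1, 0.0, -0.035, -0.0], [-3.6, 3.2, 6.2, 0.0, -0.035, -0.0], [-3.4, 3.2, 6.4, 0.0, -0.035, -0.0], [-3.2, 3.2, 6.5, 0.0, -0.035, -0.0]]
[[0.1, 0.0, 14.4, 0.0, 0.0, 0.0], [0.1, 0.0, 14.4, 0.0, 0.0, 0.0], [0.1, -0.0, 14.4, 0.0, 0.0, 0.0], [0.1, 0.0, 14.4, 0.0, 0.0, 0.0], [0.1, 0.0, 14.4, 0.0, 0.0, 0.0]]
```

apply_moves(
  rows=[
    [-4,3.2,6,0,-0.035,0],
    [-4,3.2,6,0,-0.035,0],
    [-3.5,3.2,6,0,-0.035,0],
    [-3.5,3.2,6.5,0,-0.035,0],
    [-3,3.2,6.5,0,-0.035,0],
  ],
)

```text
time: 28.58
tool_pos: [549.9, -22.3, 81.9]
tcp_rot: [-179.8, -39.7, 44.9]
ft_force: [0.2, -1.1, -0.6]
finger_gap: 85.0
grip_force: 0.0
```

apply_moves(
  rows=[
    [0,0,12,0,0,0],
    [0,0,12,0,0,0],
    [0,0,12,0,0,0],
    [0,0,12,0,0,0],
    [0,0,0,0,0,0],
  ],
)

```text
time: 29.2
tool_pos: [570.6, 0.2, 44.4]
tcp_rot: [-179.6, -39.9, 44.8]
ft_force: [-1.0, -0.6, -0.3]
finger_gap: 84.9
grip_force: 0.0
```

```bash
python3 - <<'E'
from h import *
v,u=np.mgrid[:400,:640]
p,d=snap('scene'); W=world('scene',d,u,v); Z=W[...,2]
s=sense();P=s['tool_pos'];R=Ro.from_euler('xyz',s['tcp_rot'],degrees=True);print(P,s['tcp_rot'],s['finger_gap'],s['ft_force'])
print('dish axis in tool frame', R.inv().apply(np.array([560,-14.5,67])-P))
cv2.imwrite('pics/g.png',cv2.resize(p[160:235,280:380,::-1],(800,600),interpolation=cv2.INTER_CUBIC))
E
```

```text
[ 5.70876237e+02 -2.66022614e-01  4.49950333e+01] [-179.67871704  -39.86643417   44.85654297] 85.1813972628068 [-0.92010978 -0.04802904  0.10929988]
dish axis in tool frame [  0.48164138   2.26018579 -28.28032513]
```

View pics/g.png

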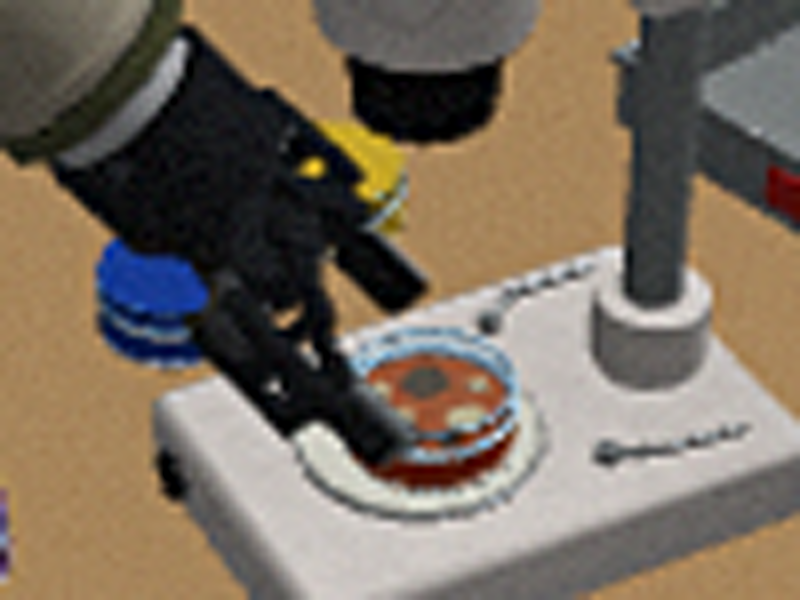

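The open fingers (crop px 390,290 and 385,440) straddle the dish at its near side. About 21 mm more along the tool axis puts the pads on its middle.

apply_moves(
  rows=[
    [0,1,7,0,0,0],
    [0,1,7,0,0,0],
    [0,0,7,0,0,0],
    [0,0,0,0,0,0],
    [0,0,0,0,0,0],
  ],
)

```text
time: 29.88
tool_pos: [582.1, 7.5, 29.5]
tcp_rot: [-179.8, -39.9, 44.9]
ft_force: [-0.2, -0.5, 0.3]
finger_gap: 84.9
grip_force: 0.0
```

```bash
python3 - <<'E'
from h import *
p,d=snap('scene')
s=sense();P=s['tool_pos'];R=Ro.from_euler('xyz',s['tcp_rot'],degrees=True);print(P,s['ft_force'])
print(R.inv().apply(np.array([560,-14.5,67])-P))
cv2.imwrite('pics/h.png',cv2.resize(p[180:230,305:365,::-1],(720,600),interpolation=cv2.INTER_CUBIC))
E
```

```text
[582.17410022   7.36998696  29.59204888] [ 0.52123653 -0.33141539 -0.28570901]
[  0.08776601  -0.34442317 -48.6745881 ]
```

View pics/h.png

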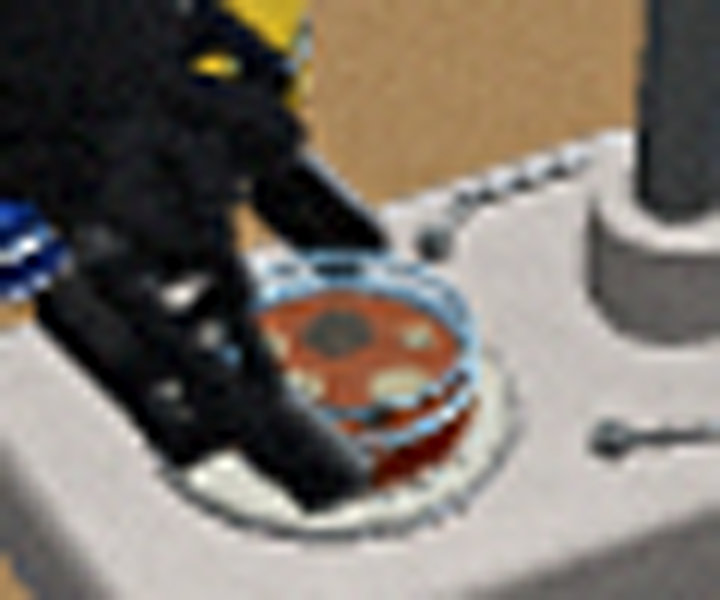

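Near fingertip (crop px 320,500) sits beside the dish, just above the stage. Closing.

apply_moves(
  rows=[
    [0,0,0,0,0,0],
    [0,0,0,0,0,0],
    [0,0,0,0,0,0],
    [0,0,0,0,0,0],
    [0,0,0,0,0,0],
  ],
  fingers=55,
  grip_force=35,
)

```text
time: 30.55
tool_pos: [582.4, 7.2, 30.0]
tcp_rot: [-179.8, -39.9, 44.9]
ft_force: [-3.2, -1.2, 5.6]
finger_gap: 64.9
grip_force: 38.9
```

apply_moves(
  rows=[
    [1.3,0,-1.5,0,0,0],
    [1.9,0,-2.3,0,0,0],
    [2.6,0,-3.1,0,0,0],
    [2.6,0,-3.1,0,0,0],
    [0,0,0,0,0,0],
  ],
)

```text
time: 31.18
tool_pos: [582.5, 7.2, 43.1]
tcp_rot: [-179.8, -39.9, 44.9]
ft_force: [-0.2, -1.1, -0.7]
finger_gap: 64.9
grip_force: 38.7
```

```bash
python3 - <<'E'
from h import *
v,u=np.mgrid[:400,:640]
s=sense();P=s['tool_pos'];print(P,s['finger_gap'],s['grip_force'],s['ft_force'],s['wrist_torque'])
T=[]
for i in range(3):
    p,d=snap('scene'); W=world('scene',d,u,v); X,Y,Z=np.moveaxis(W,-1,0)
    T.append(W[(d>0)&(Z>76)&(Z<100)&(np.hypot(X-560,Y+14)<34)&(p.max(-1)>90)])
T=np.concatenate(T); w=np.ones(len(T),bool)
for k in range(8):
    A=np.c_[T[:,:2]-[560,-14],np.ones(len(T))]
    c=np.linalg.lstsq(A[w],T[w,2],rcond=None)[0]; r=T[:,2]-A@c; w=abs(r)<3
print('lid plane',c,w.sum(),len(T),r[w].std())
# waypoints out: back off along -x-y then round to the pan
rows([([520,-55,52],[180,-40,45])],[5])
E
```

```text
[582.53362495   7.23588311  43.12618989] 64.93592774447946 38.70329350233078 [-0.18737876 -1.05363421 -0.70181848] [-0.27747535  0.29393662 -0.00605906]
lid plane [-3.97502840e-04 -2.20247698e-02  8.66650282e+01] 425 449 1.2319618473171017
[[-12.3, 0.0, -12.7, -0.001, 0.0, -0.0], [-12.3, 0.0, -12.8, -0.001, 0.0, -0.0], [-12.3, 0.0, -12.8, -0.001, 0.0, -0.0], [-12.3, 0.0, -12.8, -0.001, 0.0, -0.0], [-12.3, 0.0, -12.8, -0.001, 0.0, -0.0]]
```

```bash
python3 - <<'E'
from h import *
e=[180,-40,80]
rows([([505,-70,58],[180,-40,45]),([480,-60,100],e),([445,53,120],e),([450,215,125],e),([491,362,110],e)],[5,5,5,5,5])
E
```

```text
[[-14.8, 0.0, -16.4, -0.001, 0.0, -0.0], [-14.8, 0.0, -16.4, -0.001, 0.0, -0.0], [-14.8, 0.0, -16.4, -0.001, 0.0, -0.0], [-14.8, 0.0, -16.4, -0.001, 0.0, -0.0], [-14.8, 0.0, -16.4, -0.001, 0.0, -0.0]]
[[3.8, -4.9, -7.8, 0.079, 0.0, -0.094], [4.2, -5.2, -7.4, 0.079, 0.0, -0.094], [4.7, -5.3, -7.0, 0.079, 0.0, -0.094], [5.2, -5.4, -6.6, 0.079, 0.0, -0.094], [5.7, -5.4, -6.1, 0.079, 0.0, -0.094]]
[[18.7, -10.8, 10.5, 0.0, 0.0, -0.0], [18.7, -10.8, 10.5, 0.0, 0.0, 0.0], [18.7, -10.8, 10.5, 0.0, 0.0, 0.0], [18.7, -10.8, 10.5, 0.0, 0.0, 0.0], [18.7, -10.8, 10.5, 0.0, 0.0, 0.0]]
[[25.2, -4.6, 19.9, 0.0, 0.0, -0.0], [25.2, -4.6, 19.9, 0.0, 0.0, 0.0], [25.2, -4.6, 19.9, 0.0, 0.0, 0.0], [25.2, -4.6, 19.9, 0.0, 0.0, 0.0], [25.2, -4.6, 19.9, 0.0, 0.0, 0.0]]
[[21.3, 3.0, 21.8, 0.0, 0.0, -0.0], [21.3, 3.0, 21.8, 0.0, 0.0, 0.0], [21.3, 3.0, 21.8, 0.0, 0.0, 0.0], [21.3, 3.0, 21.8, 0.0, 0.0, 0.0], [21.3, 3.0, 21.8, 0.0, 0.0, 0.0]]
```

apply_moves(
  rows=[
    [-8,0,-9,0,0,0],
    [-16,0,-18,0,0,0],
    [-17,0,-18.5,0,0,0],
    [-17,0,-18.5,0,0,0],
    [-16,0,-18,0,0,0],
  ],
)

```text
time: 31.95
tool_pos: [503.8, -70.9, 58.1]
tcp_rot: [-179.8, -39.9, 44.9]
ft_force: [0.3, -1.2, -0.2]
finger_gap: 64.9
grip_force: 38.9
```

apply_moves(
  rows=[
    [4,-5,-8,0.079,0,-0.094],
    [4,-5,-7.5,0.079,0,-0.094],
    [5,-5,-7,0.079,0,-0.094],
    [5,-5.5,-6.5,0.079,0,-0.094],
    [5.5,-5.5,-6,0.079,0,-0.094],
  ],
)

```text
time: 32.58
tool_pos: [479.4, -61.2, 100.3]
tcp_rot: [-179.7, -40.0, 80.2]
ft_force: [0.6, -0.1, -1.0]
finger_gap: 64.8
grip_force: 38.9
```

```bash
python3 - <<'E'
from h import *
s=sense();print(s['joint_pos'].round(),s['tool_pos'],s['tcp_rot'],s['finger_gap'])
e=[180,-40,80]
rows([([445,53,120],e),([450,215,125],e),([491,362,110],e)],[5,5,5])
E
```

```text
[-41.   9. 106.  33.  90. -38.] [479.39019241 -61.18364245 100.31698723] [-179.67281804  -40.02492437   80.17564587] 64.81458306724014
[[18.9, -10.6, 10.8, -0.002, -0.0, 0.0], [18.9, -10.6, 10.7, -0.002, -0.0, 0.0], [18.9, -10.7, 10.7, -0.002, -0.0, 0.0], [18.9, -10.7, 10.7, -0.002, -0.0, 0.0], [18.8, -10.7, 10.7, -0.002, -0.0, 0.0]]
[[25.2, -4.6, 19.9, 0.0, 0.0, -0.0], [25.2, -4.6, 19.9, 0.0, 0.0, 0.0], [25.2, -4.6, 19.9, 0.0, 0.0, 0.0], [25.2, -4.6, 19.9, 0.0, 0.0, 0.0], [25.2, -4.6, 19.9, 0.0, 0.0, 0.0]]
[[21.3, 3.0, 21.8, 0.0, 0.0, -0.0], [21.3, 3.0, 21.8, 0.0, 0.0, 0.0], [21.3, 3.0, 21.8, 0.0, 0.0, 0.0], [21.3, 3.0, 21.8, 0.0, 0.0, 0.0], [21.3, 3.0, 21.8, 0.0, 0.0, 0.0]]
```

apply_moves(
  rows=[
    [19,-10.5,10.5,-0.002,0,0],
    [19,-10.5,10.5,-0.002,0,0],
    [19,-10.5,10.5,-0.002,0,0],
    [19,-10.5,10.5,0,0,0],
    [19,-10.5,10.5,0,0,0],
  ],
)

```text
time: 33.2
tool_pos: [446.1, 53.7, 121.1]
tcp_rot: [180.0, -40.0, 80.0]
ft_force: [0.4, -0.9, -1.4]
finger_gap: 64.7
grip_force: 39.0
```

apply_moves(
  rows=[
    [25,-4.5,20,0,0,0],
    [25,-4.5,20,0,0,0],
    [25,-4.5,20,0,0,0],
    [25,-4.5,20,0,0,0],
    [25,-4.5,20,0,0,0],
  ],
)

```text
time: 33.83
tool_pos: [452.1, 215.4, 124.8]
tcp_rot: [180.0, -40.0, 80.0]
ft_force: [0.5, 0.3, -0.9]
finger_gap: 64.9
grip_force: 39.0
```

apply_moves(
  rows=[
    [21,3,22,0,0,0],
    [21,3,22,0,0,0],
    [21,3,22,0,0,0],
    [21,3,22,0,0,0],
    [15,2,16,0,0,0],
  ],
)

```text
time: 34.45
tool_pos: [490.9, 353.6, 108.5]
tcp_rot: [180.0, -40.0, 80.0]
ft_force: [-0.2, 0.0, -0.7]
finger_gap: 64.9
grip_force: 39.0
```

```bash
python3 - <<'E'
from h import *
v,u=np.mgrid[:400,:640]
s=sense();print(s['joint_pos'].round(),s['tool_pos'],s['tcp_rot'],s['finger_gap'],s['ft_force'])
# dish in hand and pan free floor from both cameras
for cam in('scene','top'):
    p,d=snap(cam);W=world(cam,d,u,v)
    for n in('dish_g','dish_old'):
        for r in models.place_of(n,cam):
            if r['xyz'][1]>200: print(cam,n,np.round(r['xyz']),round(r['confidence'],2))
p,d=snap('top');W=world('top',d,u,v);X,Y,Z=np.moveaxis(W,-1,0)
m=(d>0)&(np.hypot(X-485,Y-325)<50)&(p.max(-1)>100)
print(np.percentile(Z[m],[5,25,50,75,95]))
e=[180,-40,80]
rows([([491,362,20],e),([491,362,0],e)],[5,5])
E
```

```text
[  7.  -4. 118.  44.  62.  -3.] [490.86284975 353.57427448 108.46290907] [179.98188851 -39.99609291  80.02766841] 64.85860756615729 [-0.1864268   0.02174614 -0.65848565]
scene dish_g [488. 326. 122.] 0.47
scene dish_old [611. 326.   0.] 0.87
top dish_g [489. 333. 122.] 0.73
top dish_old [609. 330.   3.] 0.57
[145.43446296 149.70460971 152.8593547  155.69682819 159.96142971]
[[-9.9, -0.4, 14.8, 0.0, 0.0, -0.0], [-9.9, -0.4, 14.8, 0.0, 0.0, -0.0], [-9.9, -0.4, 14.8, 0.0, 0.0, -0.0], [-9.9, -0.4, 14.8, 0.0, 0.0, -0.0], [-9.9, -0.4, 14.8, 0.0, 0.0, -0.0]]
[[-2.6, -0.0, 3.1, 0.0, 0.0, -0.0], [-2.6, -0.0, 3.1, 0.0, 0.0, 0.0], [-2.6, -0.0, 3.1, 0.0, 0.0, 0.0], [-2.6, -0.0, 3.1, 0.0, 0.0, 0.0], [-2.6, -0.0, 3.1, 0.0, 0.0, 0.0]]
```

apply_moves(
  rows=[
    [-9,0,10.7,0,0,0],
    [-9,0,10.7,0,0,0],
    [-9,0,10.7,0,0,0],
    [-9,0,10.7,0,0,0],
    [-9,0,10.7,0,0,0],
  ],
)

```text
time: 35.42
tool_pos: [490.8, 353.0, 37.6]
tcp_rot: [-180.0, -40.0, 80.0]
ft_force: [0.5, 0.2, -1.3]
finger_gap: 64.8
grip_force: 39.1
```

apply_moves(
  rows=[
    [-6.4,0,7.7,0,0,0],
    [-6.4,0,7.7,0,0,0],
    [-5,0,6,0,0,0],
    [-3.2,0,3.8,0,0,0],
    [-1.9,0,2.3,0,0,0],
  ],
)

```text
time: 36.05
tool_pos: [491.1, 353.2, 2.9]
tcp_rot: [180.0, -40.0, 80.0]
ft_force: [-0.4, -0.1, -1.2]
finger_gap: 64.8
grip_force: 39.1
```

apply_moves(
  rows=[
    [-1.3,0,1.5,0,0,0],
    [-1.3,0,1.5,0,0,0],
    [-1.3,0,1.5,0,0,0],
    [-1.3,0,1.5,0,0,0],
    [0,0,0,0,0,0],
  ],
)

```text
time: 36.67
tool_pos: [490.9, 353.0, -5.0]
tcp_rot: [180.0, -40.0, 80.0]
ft_force: [0.2, 0.1, -1.0]
finger_gap: 64.9
grip_force: 39.1
```

apply_moves(
  rows=[
    [-0.6,0,0.8,0,0,0],
    [-0.6,0,0.8,0,0,0],
    [-0.6,0,0.8,0,0,0],
    [-0.6,0,0.8,0,0,0],
    [0,0,0,0,0,0],
  ],
)

```text
time: 37.3
tool_pos: [491.0, 353.3, -9.0]
tcp_rot: [180.0, -40.0, 80.0]
ft_force: [-0.7, -0.9, -0.8]
finger_gap: 65.0
grip_force: 39.1
```

apply_moves(
  rows=[
    [-0.6,0,0.8,0,0,0],
    [-0.6,0,0.8,0,0,0],
    [0,0,0,0,0,0],
    [0,0,0,0,0,0],
    [0,0,0,0,0,0],
  ],
)

```text
time: 37.92
tool_pos: [491.1, 353.4, -10.8]
tcp_rot: [180.0, -40.0, 80.0]
ft_force: [0.5, -0.5, -0.5]
finger_gap: 65.0
grip_force: 39.1
```

apply_moves(
  rows=[
    [-0.6,0,0.8,0,0,0],
    [0,0,0,0,0,0],
    [0,0,0,0,0,0],
    [0,0,0,0,0,0],
    [0,0,0,0,0,0],
  ],
)

```text
time: 38.55
tool_pos: [491.1, 353.4, -11.9]
tcp_rot: [180.0, -40.0, 80.0]
ft_force: [-0.6, -0.3, 0.1]
finger_gap: 64.8
grip_force: 39.2
```

apply_moves(
  rows=[
    [-0.6,0,0.8,0,0,0],
    [0,0,0,0,0,0],
    [0,0,0,0,0,0],
    [0,0,0,0,0,0],
    [0,0,0,0,0,0],
  ],
)

```text
time: 39.17
tool_pos: [491.5, 353.8, -11.9]
tcp_rot: [179.9, -40.1, 80.1]
ft_force: [-2.3, -1.9, 6.5]
finger_gap: 65.0
grip_force: 40.0
```

apply_moves(
  rows=[
    [0,0,0,0,0,0],
    [0,0,0,0,0,0],
    [0,0,0,0,0,0],
    [0,0,0,0,0,0],
    [0,0,0,0,0,0],
  ],
  fingers=80,
)

```text
time: 39.8
tool_pos: [491.1, 353.5, -12.9]
tcp_rot: [180.0, -40.0, 80.0]
ft_force: [0.1, 0.0, -0.4]
finger_gap: 80.3
grip_force: 0.0
```

apply_moves(
  rows=[
    [0,0,-6,0,0,0],
    [0,0,-15,0,0,0],
    [0,0,-25,0,0,0],
    [0,0,-30,0,0,0],
    [0,0,-30,0,0,0],
  ],
)

```text
time: 40.42
tool_pos: [479.2, 285.2, 69.8]
tcp_rot: [179.9, -40.0, 80.0]
ft_force: [0.5, 0.8, 0.2]
finger_gap: 79.6
grip_force: 0.0
```

```bash
python3 - <<'E'
from h import *
v,u=np.mgrid[:400,:640]
s=sense();print(s['tool_pos'],s['finger_gap'],s['ft_force'])
for cam in('scene','top'):
    p,d=snap(cam);W=world(cam,d,u,v);X,Y,Z=np.moveaxis(W,-1,0)
    for n in('dish_g',):
        for r in models.place_of(n,cam): print(cam,n,np.round(r['xyz']),round(r['confidence'],2))
    T=W[(d>0)&(Z>24)&(Z<42)&(np.hypot(X-488,Y-328)<40)]
    if len(T)>20:
        c=np.linalg.lstsq(np.c_[T[:,:2]-[488,328],np.ones(len(T))],T[:,2],rcond=None)[0];print('lid plane',c,len(T),cv2.minEnclosingCircle(T[:,:2].astype(np.float32)))
E
```

```text
[479.16766352 285.18654962  69.75349764] 79.62036669515815 [0.51792026 0.81467786 0.21156958]
scene dish_g [ 447. -178.    2.] 0.77
scene dish_g [781.  47.  46.] 0.62
scene dish_g [383.  92.   2.] 0.57
scene dish_g [488. 322.   1.] 0.56
scene dish_g [393. -12.  -1.] 0.53
scene dish_g [769.  63.  83.] 0.35
lid plane [-9.45978991e-03  2.06347193e-02  3.09180439e+01] 157 ((487.2833557128906, 324.3990478515625), 36.68561553955078)
top dish_g [486. 330.   4.] 0.79
top dish_g [774.  45.  47.] 0.72
top dish_g [ 445. -176.   -2.] 0.63
top dish_g [784.  40.  -2.] 0.58
top dish_g [380.  99.  -3.] 0.48
top dish_g [391.  -6.  -0.] 0.46
lid plane [ 7.78673397e-03 -1.66905456e-02  3.14348162e+01] 192 ((487.04241943359375, 322.3531494140625), 33.179237365722656)
```

The dish sits flat and upright at (487,325), and everything else is where it was. One more retreat, then I hand in.

apply_moves(
  rows=[
    [0,0,-20,0,0,0],
    [0,0,-25,0,0,0],
    [0,0,-15,0,0,0],
    [0,0,0,0,0,0],
    [0,0,0,0,0,0],
  ],
)

```text
time: 41.25
tool_pos: [472.0, 248.7, 113.4]
tcp_rot: [-180.0, -40.0, 80.0]
ft_force: [0.2, 0.1, 0.1]
finger_gap: 80.1
grip_force: 0.0
```

```bash
python3 -c "
from h import *
print(sense()['tool_pos'],sense()['ft_force'],job.hand_in())"
```

```text
the job is handed in; nothing more can be done
[472.04665704 248.69687609 113.42658281] [0.23475156 0.07257401 0.10831306] None
```

The orange dish's lid was pressed fully home on the stage (peak about 21 N), and the dish now stands upright in the free half of the steel discard pan; I handed the job in at 41 s. On the first approach the gripper touched the microscope head at about 10 N.

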